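Switch the network room to the generator

ROBOT

A 6-joint arm with a two-finger parallel gripper is mounted at the origin on the work surface. World frame = base frame: x ahead of the robot, y to its left, z up, the work surface at z = 0. Lengths are in m, angles in rad, forces in N, time in s.
With the tool pointing down it reaches from about 0.325 to 1 m from the base axis. Payload 5.1 kg.
Tool frame: the origin (TCP) lies on the centre line of the jaws, within the pads' length; the fingertips stand 11 mm ahead of it and the grasp point (between the pads) lies 8 mm behind it; x points along the fingers, z is the direction in which the jaws open and shut, and the axes are right-handed (so a half turn about x gives the same grasp; the last joint's range is limited). The gripper opens to 85 mm and grips with 20 to 120 N. Pads are 22 mm wide; open, the fingers measure 114 mm over their backs; the gripper's body (76 mm by 85 mm) begins 54 mm behind the grasp point. The pads swing forward as they close: fully open they stand 13 mm farther back than shut.
Start: joints at [1.043, 0.124, 1.65, -0, 1.367, -0.083], TCP at [0.28, 0.587, 0.242] pointing down, gripper open.
Joint ranges: [-2.61, 2.61], [-1.02, 2.33], [0.03, 2.71], [-1.35, 4.49], [0.32, 2.68], [-2.91, 2.91]. Speed limits (rad/s): [2.57, 2.57, 3.14, 3.14, 3.14, 3.14].

INTERFACE

Orientations are given as a rotation vector (axis times angle).
In Python, from station import state, read_camera, get_calibration, hand_in gives the robot as it stands. The module is installed in compiled form; this text tells all that it offers.
- The arm moves only by the shell command python3 -m jog 'ROWS' [FORCE]. ROWS is JSON, a list that holds one entry, the list of rows, each a list of 7 numbers: the shift along the tool's x, y, z in mm, then the turn, a rotation vector about the tool's x, y, z in rad, then the opening, from 0 (shut) to 1 (fully open). A call has 1 to 8 rows; each row shifts and turns the commanded pose from where the row before left it, along the tool's axes as they then stand; what a row does not reach is not made up. A row lasts 1/8 s, in which the tool goes at most 62.5 mm and 10.7 degrees, less where a joint would pass 70% of its speed; a pose out of reach is approached as far as the arm can. A call is refused whole if a number of a shift passes 62.5 or a number of a turn 0.188, either way. A call with a gripper value outside its range is refused whole. The fingers move at their own pace and stop on an object; FORCE is the grip in N (left out, the last holds). Time passes only in rows, so rows that do not move let the fingers close. It gives the time, the measured TCP pose, the force and the opening at its end, in the units of the state.
- state(): the state, without advancing time (a new reading comes with each control period).
- read_camera(name): name is "side" or "top"; returns the picture (384x512x3 uint8, red, green, blue); there is no depth.
- get_calibration(name): a dict with "camera_matrix" (3x3 intrinsics, pixels), "T" (4x4, takes a point from camera to world coordinates). Camera axes: x right, y down, z forward; pixel columns grow to the right and rows downward; lengths in m; the calibration is good to about 2 mm. A picture is of the moment at which its call begins. get_calibration takes no time and is no camera call.
- hand_in(): hands the job in, once; it reports no verdict.
The state is a dict: "clock": time; "qpos": joint angles; "joint_velocities": joint speeds; "tau": joint torques, N m; "tool_pos": TCP position; "eef_rot": TCP orientation; "ft_force": force on the tool from outside, world axes, zero at the start; "moment": the same for the moment, N m; "finger_gap": finger opening in m.
Only numpy, scipy, OpenCV 4.12 (cv2) and the standard library are available. Lean on these libraries where they do the work, as an engineer would, in place of code of your own. Each camera call takes 0.05 s, during which the arm holds its last target. There are 200 camera calls.

TASK

With one finger, gently push the black arm of the changeover box round until it points straight at the amber lamp (the generator supply), and leave it there. Only then press the green button all the way down and let it spring back. Touch, do not grip: nothing is pinched or picked up, the red button stays unpressed, and the loose things lying about stay where they are.

Things in the scene. Friction and masses are not known exactly. Their poses are not given: they have to be found in the camera images.
- changeover: Changeover box: fixed enclosure 250 x 250 x 70 mm, grey sides and light grey top plate, lying flat on the table. Origin at the centre of its underside, z up. Its top plate carries the turning black arm in the middle and four coloured lamps round it, 110 mm from the hub, each 34 mm across with its black bezel and 5 mm high. The lamps stand at 1.15, 2.0, -1.15 and -2.0 rad about the hub, counted counterclockwise from the box's x axis; which colour is where changes.
- hub (a point): Point on the arm's vertical turning axis, half-way up the arm, 30 mm above the top plate. Below the arm is a fixed steel collar 48 mm across, 16 mm high; the arm's round boss is 40 mm across and its top lies 46 mm above the plate.
- pointer (a joint): Angle of the black arm in rad about the vertical axis, counterclockwise from above positive; 0 = along the box's x axis. It turns between stops at -2.3 and 2.3, with a dry friction of about 0.2 N m (about 3 N at the pushing point), and stays where it is left; it has no spring or detents. It starts between the inner two lamps, within 0.6 of 0.
- pointer_arm (a point): A good pushing point on the black arm, 70 mm from the turning axis, at half height. The arm is a straight level bar 16 mm wide and 25 mm tall, from the hub to its tip 95 mm from the axis, with a white line on top near the tip; its underside is 18 mm above the top plate, its top 43 mm above the plate.
- pointer_aim (a point): The point that the black arm points at: on its centre line, 110 mm from the axis (15 mm beyond its tip), at half height of the arm. It turns with the arm and lies above a lamp's centre when the arm points straight at that lamp.
- amber (a point): Centre of the top of the amber (orange-yellow) lamp.
- blue (a point): Centre of the top of the blue lamp.
- white (a point): Centre of the top of the white lamp.
- purple (a point): Centre of the top of the purple lamp.
- station: Push-button station: fixed grey box 140 x 80 x 45 mm on one side of the changeover box (left or right). Origin at the centre of its underside. Green button 34 mm towards its +x, red button 34 mm towards its -x.
- green_top (a point): Centre of the top face of the green button, 32 mm across; the button moves straight down.
- green (a joint): Travel of the green button in m: 0 = up, 0.006 = fully down (about 5 N); a spring returns it.
- red_top (a point): Centre of the top face of the red button, same size.
- red (a joint): Travel of the red button in m: 0 = up, 0.006 = fully down.
- pot: Small clear loose screw pot with white cap, 28 mm across, 34 mm tall, standing on a corner of the changeover box's top plate. Origin: centre of its underside.
- bin: Loose teal open bin 130 x 90 x 60 mm, on the other side from the station. Origin: centre of its underside.
- screwdriver: Loose blue-handled screwdriver, about 200 mm long, lying on the table to the left behind the changeover box. Origin: underside, about its middle.
- mug: Loose blue mug, 80 mm across, 95 mm tall, behind the changeover box. Origin: centre of its underside.
- duster: Loose air-duster can, 60 mm across, 170 mm tall, behind the changeover box. Origin: centre of its underside.
- carton: Loose cardboard carton 100 x 150 x 70 mm behind the changeover box. Origin: centre of its underside.

How it is judged:
By the outcome, as a careful person would: the job done as asked, in the order asked, and still so for the second after the job is handed in, with the robot touching nothing.
It also fails if it takes over 54 s, if anything falls off the work surface, if the arm or the gripper's body presses on something with over 40 N, if the wrist force passes 120 N, or if a joint passes its speed limit or range.

## Working session

There is one attempt and no reset: what is moved stays moved. The work goes in short steps, Python scripts to look and compute and a shell command to move; the robot and the scene stay as the last step left them, time stands still between calls to the robot, and variables do not carry over. Pictures are saved under pics/ and viewed, about 8 in all and at most 12, crops included, and the job is handed in when it is done.

```bash
mkdir -p pics; python3 - <<'E'
from station import *
import cv2
for n in("top","side"):
    im=read_camera(n); cv2.imwrite(f"pics/{n}0.png",im[:,:,::-1])
    c=get_calibration(n); print(n,c["camera_matrix"],c["T"])
s=state()
for k in s: print(k,s[k])
E
```

```text
top [[428.77954861   0.         261.2265202 ]
 [  0.         428.77954861 189.01809482]
 [  0.           0.           1.        ]] [[ 0.00607771 -0.98896041  0.1480553   0.44208671]
 [-0.99997289 -0.00539503  0.00501214  0.01188923]
 [-0.00415804 -0.14808175 -0.98896638  1.2099688 ]
 [ 0.          0.          0.          1.        ]]
side [[411.44716807   0.         263.73938658]
 [  0.         411.44716807 191.42278512]
 [  0.           0.           1.        ]] [[ 0.89730262 -0.2894159   0.33329633  0.29985689]
 [-0.44116858 -0.56271741  0.69908469 -0.66725802]
 [-0.01477458 -0.77433039 -0.63260901  0.73171951]
 [ 0.          0.          0.          1.        ]]
clock 0.1
qpos [ 1.04341163e+00  1.24444018e-01  1.65153151e+00 -6.03071496e-06
  1.36751099e+00 -8.26108951e-02]
joint_velocities [-0.00193126 -0.00165303 -0.00169039 -0.00058633  0.00072042  0.000176  ]
tau [ 6.18051909e-04 -4.24932182e+01 -3.66653860e+01 -2.03920230e-06
  3.93586146e-03  5.16382499e-06]
tool_pos [0.2794308  0.58628356 0.24117676]
eef_rot [-0.87658861  1.38909935  0.87514377]
ft_force [-0.63194769 -0.08192667  0.16963073]
moment [ 0.00650865 -0.00165184  0.01794957]
finger_gap 0.08584945336104155
```

View pics/top0.png

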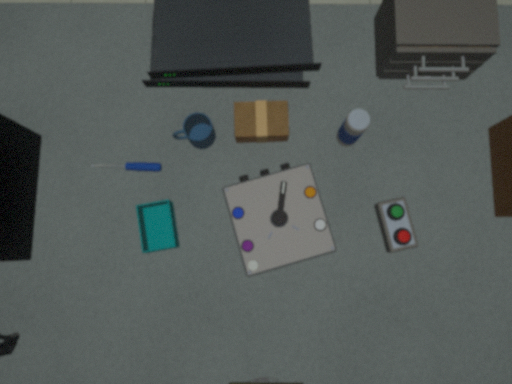

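View pics/side0.png

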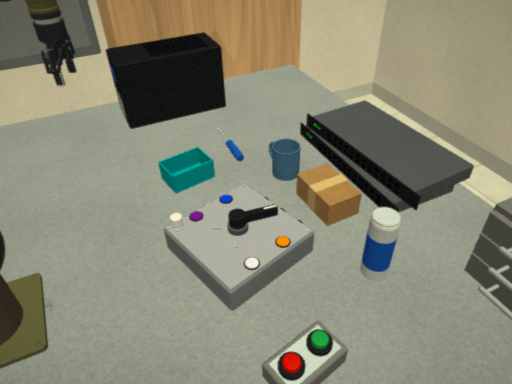

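Top view: hub at about (279,218), arm tip (284,183), amber (310,192), white (320,225), blue (238,213), purple (247,246), pot (253,266), green (396,211), red (403,237). Side view: amber (283,241), white (252,263), green (319,341), red (291,364). The arm has to turn clockwise.

```bash
cat > h.py <<'E'
import numpy as np, cv2
from station import *
CAL={n:(get_calibration(n)["camera_matrix"],np.array(get_calibration(n)["T"])) for n in("top","side")}
def ray(n,p):
    K,T=CAL[n]; d=T[:3,:3]@np.linalg.solve(K,[p[0],p[1],1.]); return T[:3,3],d/np.linalg.norm(d)
def plane(n,p,z):
    o,d=ray(n,p); return o+d*(z-o[2])/d[2]
def tri(a,b):
    A=np.zeros((3,3));B=np.zeros(3);R=[ray("top",a),ray("side",b)]
    for o,d in R:
        M=np.eye(3)-np.outer(d,d);A+=M;B+=M@o
    return np.linalg.solve(A,B)
def proj(n,X):
    K,T=CAL[n]; c=T[:3,:3].T@(np.asarray(X)-T[:3,3]); u=K@c; return u[:2]/u[2]
def blob(im,seed,lo,hi,r=14):
    hsv=cv2.cvtColor(im,cv2.COLOR_RGB2HSV); m=cv2.inRange(hsv,np.array(lo),np.array(hi))
    w=np.zeros_like(m); cv2.circle(w,seed,r,255,-1); m&=w
    k,l,s,c=cv2.connectedComponentsWithStats(m); i=1+np.argmax(s[1:,4]); return c[i],s[i,4]
E
cat > m.py <<'E'
from h import *
t=cv2.imread("pics/top0.png")[:,:,::-1].copy();s=cv2.imread("pics/side0.png")[:,:,::-1].copy()
C={"amber":((310,192),(283,241),(8,120,90),(28,255,255)),"blue":((238,213),(226,199),(105,120,60),(125,255,255)),
"purple":((247,246),(196,216),(130,80,50),(165,255,255)),"white":((320,225),(252,263),(0,0,190),(180,40,255)),
"green":((396,211),(319,341),(50,100,50),(85,255,255)),"red":((403,237),(291,364),(0,150,90),(8,255,255))}
P={}
for k,(a,b,lo,hi) in C.items():
    ca,na=blob(t,a,lo,hi);cb,nb=blob(s,b,lo,hi)
    X=tri(ca,cb);P[k]=X;z=.075 if k not in("green","red") else X[2]
    print(k,ca.round(1),na,cb.round(1),nb,X.round(4),plane("top",ca,z).round(4),plane("side",cb,z).round(4))
# box pose from the lamps
Q={k:.5*(plane("top",blob(t,*C[k][:1],*C[k][2:])[0],.075)+plane("side",blob(s,C[k][1],*C[k][2:])[0],.075))[:2] for k in("amber","blue","purple","white")}
ang={"amber":-1.15,"white":-2.0,"blue":1.15,"purple":2.0}
A=[[.11*np.cos(v),.11*np.sin(v)] for v in ang.values()];B=[Q[k] for k in ang]
A=np.array(A);B=np.array(B);a=A-A.mean(0);b=B-B.mean(0)
th=np.arctan2((a[:,0]*b[:,1]-a[:,1]*b[:,0]).sum(),(a*b).sum());R=np.array([[np.cos(th),-np.sin(th)],[np.sin(th),np.cos(th)]])
h=B.mean(0)-R@A.mean(0);print("hub",h,"yaw",th,"res",(B-(h+A@R.T)).round(4).tolist())
# black arm: mask in top view around the hub, rays on the arm-top plane
g=cv2.cvtColor(t,cv2.COLOR_RGB2GRAY);m=(g<70).astype(np.uint8)
w=np.zeros_like(m);c=proj("top",[*h,.113]).round().astype(int);cv2.circle(w,tuple(map(int,c)),38,1,-1)
ys,xs=np.nonzero(m&w);p=np.array([plane("top",(x,y),.113)[:2] for x,y in zip(xs,ys)])-h
r=np.hypot(*p.T);q=p[(r>.03)&(r<.1)];d=q.mean(0);print("hubpx",c,"arm pts",len(q),"angle world",np.arctan2(d[1],d[0]),"box",np.arctan2(d[1],d[0])-th,"rmax",r.max())
tip=tri((283.5,184),(276,209));print("tip",tip)
cv2.imwrite("pics/crop0.png",cv2.resize(t[150:290,200:345],None,fx=4,fy=4,interpolation=cv2.INTER_CUBIC)[:,:,::-1])
E
python3 m.py
```

```text
amber [309.8 191.6] 88 [282.6 241. ] 121 [ 0.6069 -0.1128  0.0726] [ 0.6058 -0.1123  0.075 ] [ 0.6066 -0.115   0.075 ]
blue [237.6 212.4] 85 [225.5 198.4] 77 [0.5496 0.0799 0.073 ] [0.5488 0.0799 0.075 ] [0.5495 0.0774 0.075 ]
purple [247.1 245.5] 86 [195.9 215.6] 92 [0.463  0.0537 0.0727] [0.4619 0.0538 0.075 ] [0.4634 0.0509 0.075 ]Traceback (most recent call last):
  File "m.py", line 8, in <module>
    ca,na=blob(t,a,lo,hi);cb,nb=blob(s,b,lo,hi)
          ~~~~^^^^^^^^^^^
  File "h.py", line 18, in blob
    k,l,s,c=cv2.connectedComponentsWithStats(m); i=1+np.argmax(s[1:,4]); return c[i],s[i,4]
                                                     ~~~~~~~~~^^^^^^^^^
    return _wrapfunc(a, 'argmax', axis=axis, out=out, **kwds)
    return bound(*args, **kwds)
ValueError: attempt to get argmax of an empty sequence
```

```bash
sed -i 's/(0,0,190),(180,40,255)/(0,0,165),(180,50,255)/; s/blob(t,\*C\[k\]\[:1\],\*C\[k\]\[2:\])/blob(t,C[k][0],*C[k][2:])/' m.py
python3 m.py; python3 -c "
import cv2;t=cv2.imread('pics/top0.png');print(t[225,315:326].tolist(),t[230,300].tolist())"
```

```text
amber [309.8 191.6] 88 [282.6 241. ] 121 [ 0.6069 -0.1128  0.0726] [ 0.6058 -0.1123  0.075 ] [ 0.6066 -0.115   0.075 ]
blue [237.6 212.4] 85 [225.5 198.4] 77 [0.5496 0.0799 0.073 ] [0.5488 0.0799 0.075 ] [0.5495 0.0774 0.075 ]
purple [247.1 245.5] 86 [195.9 215.6] 92 [0.463  0.0537 0.0727] [0.4619 0.0538 0.075 ] [0.4634 0.0509 0.075 ]
[[128, 129, 127], [150, 149, 144], [155, 153, 149], [158, 157, 152], [158, 157, 152], [156, 156, 149], [157, 157, 152], [157, 159, 152], [151, 152, 146], [142, 146, 141], [121, 125, 123]] [122, 125, 125]Traceback (most recent call last):
  File "m.py", line 8, in <module>
    ca,na=blob(t,a,lo,hi);cb,nb=blob(s,b,lo,hi)
          ~~~~^^^^^^^^^^^
  File "h.py", line 18, in blob
    k,l,s,c=cv2.connectedComponentsWithStats(m); i=1+np.argmax(s[1:,4]); return c[i],s[i,4]
                                                     ~~~~~~~~~^^^^^^^^^
    return _wrapfunc(a, 'argmax', axis=axis, out=out, **kwds)
    return bound(*args, **kwds)
ValueError: attempt to get argmax of an empty sequence
```

```bash
sed -i 's/(0,0,165),(180,50,255)/(0,0,140),(180,50,255)/; s/blob(s,b,lo,hi)/blob(s,b,(0,0,195) if k=="white" else lo,hi)/; s/blob(s,C\[k\]\[1\],\*C\[k\]\[2:\])/blob(s,C[k][1],(0,0,195) if k=="white" else C[k][2],C[k][3])/' m.py
python3 m.py
```

```text
amber [309.8 191.6] 88 [282.6 241. ] 121 [ 0.6069 -0.1128  0.0726] [ 0.6058 -0.1123  0.075 ] [ 0.6066 -0.115   0.075 ]
blue [237.6 212.4] 85 [225.5 198.4] 77 [0.5496 0.0799 0.073 ] [0.5488 0.0799 0.075 ] [0.5495 0.0774 0.075 ]
purple [247.1 245.5] 86 [195.9 215.6] 92 [0.463  0.0537 0.0727] [0.4619 0.0538 0.075 ] [0.4634 0.0509 0.075 ]
white [319.8 224.1] 66 [251.3 262.4] 107 [ 0.5198 -0.1382  0.0734] [ 0.5192 -0.1378  0.075 ] [ 0.5197 -0.1395  0.075 ]
green [396.4 211.2] 127 [319.5 339.3] 296 [ 0.5567 -0.346   0.0612] [ 0.5558 -0.3456  0.0612] [ 0.5577 -0.3462  0.0612]
red [403.4 235.9] 108 [291.2 362.3] 314 [ 0.4906 -0.3614  0.0619] [ 0.4899 -0.3612  0.0619] [ 0.4912 -0.3616  0.0619]
hub [ 0.53477235 -0.03019722] yaw 0.28866927944163545 res [[-0.0002, 0.0], [0.0001, 0.0004], [-0.0001, -0.0002], [0.0003, -0.0003]]
hubpx [280 217] arm pts 59 angle world -0.09521560415895941 box -0.38388488360059486 rmax 0.06141054972931231
tip [ 0.62467119 -0.04178064  0.10277936]
```

View pics/crop0.png

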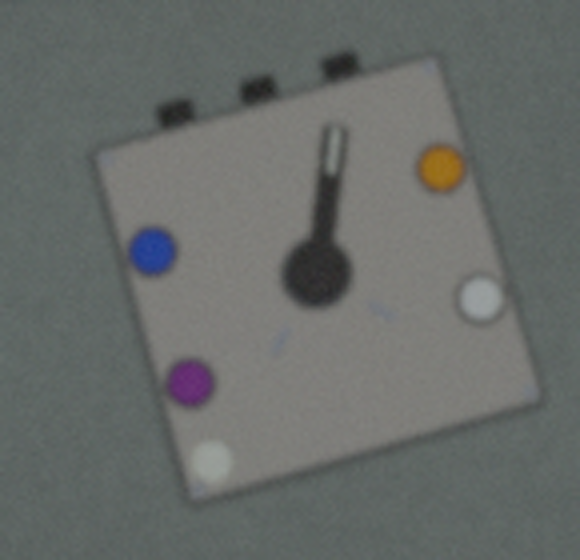

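Crop: the arm is clear with its white line, pointing between blue and amber; hub (0.535,-0.030), amber direction at world angle -0.861 rad. I'll shut the gripper and bring its side face flush with the arm's left side.

```bash
cat > go.py <<'E'
import sys; from h import *
from scipy.spatial.transform import Rotation as Ro
s=state();R=Ro.from_rotvec(s["eef_rot"]).as_matrix();p=np.array(s["tool_pos"])
yaw=np.arctan2(R[1,1],R[0,1])
print("t",round(s["clock"],2),"p",p.round(4),"x",R[:,0].round(3),"yaw_y",round(yaw,3),"F",np.round(s["ft_force"],2),"gap",round(s["finger_gap"],4),"q6",round(s["qpos"][5],2))
if len(sys.argv)>3:
    d=np.array([float(a) for a in sys.argv[1:4]])-p; print("tool shift mm",(R.T@d*1e3).round(1))
if len(sys.argv)>4: print("turn about x",round(-((float(sys.argv[4])-yaw+np.pi)%(2*np.pi)-np.pi),3))
E
cat > arm.py <<'E'
import sys; from h import *
HUB=np.array([.5348,-.0302]);YAW=.2887
def look(name):
    t=read_camera("top");cv2.imwrite(f"pics/{name}.png",t[:,:,::-1]);return t
def angle(t):
    g=cv2.cvtColor(t,cv2.COLOR_RGB2GRAY);K,T=CAL["top"];X,Y=np.meshgrid(np.arange(512),np.arange(384))
    d=np.stack([(X-K[0,2])/K[0,0],(Y-K[1,2])/K[1,1],np.ones_like(X)],-1)@T[:3,:3].T
    o=T[:3,3];W=o+d*((.113-o[2])/d[...,2])[...,None]
    r=W[...,:2]-HUB;rr=np.hypot(r[...,0],r[...,1]);m=(g<75)&(rr>.028)&(rr<.055)   # dark bar between boss and white line
    v=r[m].mean(0);return np.arctan2(v[1],v[0]),m.sum()
if __name__=="__main__":
    t=look(sys.argv[1]) if sys.argv[1]!="top0" else cv2.imread("pics/top0.png")[:,:,::-1].copy()
    a,n=angle(t);print("arm world angle",round(a,3),"px",n,"target",round(YAW-1.15,3))
E
python3 arm.py top0; A=-0.12
python3 - <<'E'
import numpy as np
for a in(-.10,-.12):
    u=np.array([np.cos(a),np.sin(a)]);n=np.array([-u[1],u[0]]);print(np.array([.5348,-.0302])+.07*u+.039*n)
E
python3 go.py 0.609 0.0 0.241 -1.68; which ls >/dev/null
```

```text
arm world angle -0.099 px 52 target -0.861
[0.60834379 0.00161682]
[6.08965381e-01 1.39682288e-04]
t 0.1 p [0.2794 0.5863 0.2412] x [-0.001 -0.002 -1.   ] yaw_y 2.697 F [-0.63 -0.08  0.17] gap 0.0858 q6 -0.08
tool shift mm [   0.8 -549.8 -387.4]
turn about x -1.906
```

```bash
python3 -m jog '[[[0,-25,-17.6,0,0,0,0],[0,-50,-35.2,0,0,0,0],[0,-50,-35.2,0,0,0,0],[0,-50,-35.2,0,0,0,0],[0,-50,-35.2,0,0,0,0],[0,-50,-35.2,0,0,0,0],[0,-50,-35.2,0,0,0,0],[0,-50,-35.2,0,0,0,0]]]' 20
python3 -m jog '[[[0,-50,-35.2,0,0,0,0],[0,-50,-35.2,0,0,0,0],[0,-50,-35.2,0,0,0,0],[0,-25,-17.6,0,0,0,0],[0,0,0,0.18,0,0,0],[0,0,0,0.18,0,0,0],[0,0,0,0.18,0,0,0],[0,0,0,0.18,0,0,0]]]'
python3 -m jog '[[[0,0,0,0.18,0,0,0],[0,0,0,0.18,0,0,0],[0,0,0,0.147,0,0,0],[0,0,0,0,0,0,0],[0,0,0,0,0,0,0]]]'
python3 go.py 0.608 0.0016 0.102 1.471
```

```text
clock: 1.1
tool_pos: [0.505, 0.1852, 0.242]
eef_rot: [-0.876, 1.388, 0.876]
ft_force: [0.5, 0.3, -0.6]
finger_gap: 0.0
clock: 2.1
tool_pos: [0.6092, 0.0005, 0.2416]
eef_rot: [-0.313, 1.549, 0.314]
ft_force: [0.8, -0.3, -0.4]
finger_gap: 0.0003
clock: 2.72
tool_pos: [0.6094, 0.0006, 0.242]
eef_rot: [0.078, 1.57, -0.078]
ft_force: [0.4, -0.1, 0.5]
finger_gap: 0.0001
t 2.73 p [6.094e-01 6.000e-04 2.420e-01] x [-0.001  0.    -1.   ] yaw_y 1.472 F [ 0.38 -0.1   0.48] gap 0.0001 q6 0.01
tool shift mm [140.    0.9  -1.4]
turn about x 0.001
```

```bash
python3 -m jog '[[[20,0,0,0,0,0,0],[30,0,0,0,0,0,0],[30,0,0,0,0,0,0],[30,0,0,0,0,0,0],[18,0,0,0,0,0,0],[9,0,0,0,0,0,0],[0,0,0,0,0,0,0],[0,0,0,0,0,0,0]]]'
python3 - <<'E'
from h import *
s=read_camera("side");cv2.imwrite("pics/s1.png",cv2.resize(s[130:290,150:340],None,fx=4,fy=3.75,interpolation=2)[:,:,::-1])
E
```

```text
clock: 3.72
tool_pos: [0.6105, 0.0005, 0.1067]
eef_rot: [0.079, 1.567, -0.079]
ft_force: [0.6, 0.0, 0.7]
finger_gap: 0.0
```

View pics/s1.png

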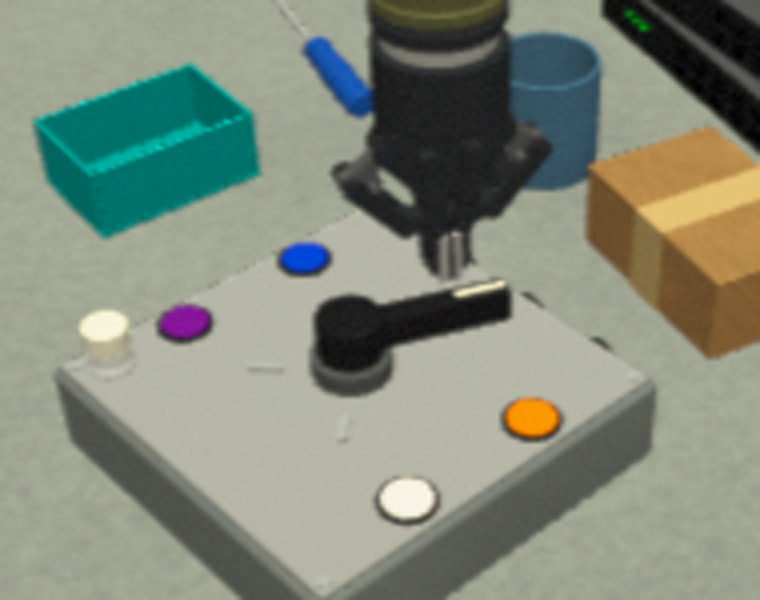

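The shut finger stands behind the arm (crop (448,260)), clear of everything, and the boss and linkages do not clash. Now lower it 4 mm and ease it onto the arm.

```bash
python3 -m jog '[[[4,-3,0,0,0,0,0],[0,-3,0,0,0,0,0],[0,-3,0,0,0,0,0],[0,-3,0,0,0,0,0],[0,-3,0,0,0,0,0],[0,-1.5,0,0,0,0,0],[0,-1.5,0,0,0,0,0],[0,0,0,0,0,0,0]]]'
python3 -m jog '[[[0,-1.5,0,0,0,0,0],[0,-1.5,0,0,0,0,0],[0,0,0,0,0,0,0]]]'
python3 go.py; python3 arm.py t1
```

```text
clock: 4.78
tool_pos: [0.6077, -0.0174, 0.1013]
eef_rot: [0.079, 1.569, -0.079]
ft_force: [0.3, -0.7, 0.4]
finger_gap: -0.0
clock: 5.15
tool_pos: [0.6075, -0.0204, 0.1013]
eef_rot: [0.079, 1.569, -0.079]
ft_force: [0.2, -0.2, 0.4]
finger_gap: -0.0001
t 5.15 p [ 0.6075 -0.0204  0.1013] x [ 0.  0. -1.] yaw_y 1.47 F [ 0.21 -0.23  0.44] gap -0.0001 q6 -0.02
arm world angle 2.767 px 913 target -0.861
```

```bash
python3 -m jog '[[[0,-3.55,0.76,0.05,0,0,0],[0,-3.55,0.76,0.05,0,0,0],[0,-3.55,0.76,0.05,0,0,0],[0,-3.55,0.76,0.05,0,0,0],[0,-3.55,0.76,0.05,0,0,0],[0,-3.55,0.76,0.05,0,0,0],[0,-3.55,0.76,0.05,0,0,0],[0,0,0,0,0,0,0]]]'
python3 go.py
python3 - <<'E'
from h import *
s=read_camera("side");cv2.imwrite("pics/s2.png",cv2.resize(s[130:290,150:340],None,fx=4,fy=3.75,interpolation=2)[:,:,::-1])
E
```

```text
clock: 6.2
tool_pos: [0.6068, -0.0452, 0.1014]
eef_rot: [0.354, 1.541, -0.353]
ft_force: [1.7, 1.9, -1.3]
finger_gap: -0.0002
t 6.2 p [ 0.6068 -0.0452  0.1014] x [ 0.001  0.001 -1.   ] yaw_y 1.12 F [ 1.69  1.86 -1.35] gap -0.0002 q6 0.29
```

View pics/s2.png

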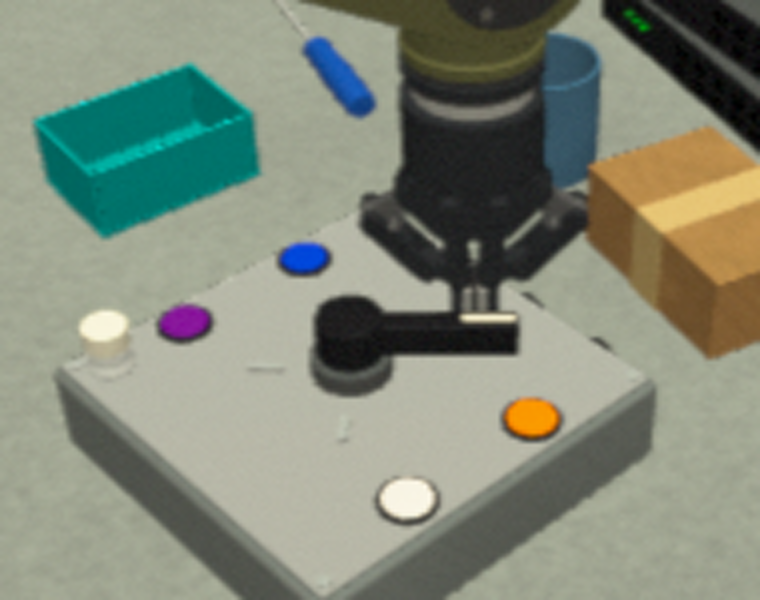

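Contact: the arm is being pushed flush (about 2.5 N), tip at crop (516,318). The side camera sees the white line, so I'll use it for the angle and continue.

```bash
cat > line.py <<'E'
import sys; from h import *
# angle of the white line, each camera in its own lamp-derived frame (hub height-corrected onto arm-top plane)
HUBS={"top":(.5344,-.0290),"side":(.5352,-.0314)}
def wl(n,im):
    h=np.array(HUBS[n]);g=cv2.cvtColor(im,cv2.COLOR_RGB2HSV);Y,X=np.nonzero((g[...,2]>(185 if n=="side" else 118))&(g[...,1]<70))
    p=np.array([plane(n,q,.113)[:2] for q in zip(X,Y)])-h;r=np.hypot(*p.T);a=np.arctan2(p[:,1],p[:,0])
    k=(r>.060)&(r<.096)&(a<.1)&(a>-1.2)
    if n=="top": # keep pixels enclosed by the bar: largest blob only
        m=np.zeros(g.shape[:2],np.uint8);m[Y[k],X[k]]=1;return None
    v=p[k].mean(0);return np.arctan2(v[1],v[0]),np.hypot(*v),k.sum()
if __name__=="__main__":
    im=read_camera("side");cv2.imwrite(f"pics/{sys.argv[1]}.png",cv2.resize(im[130:290,150:340],None,fx=4,fy=3.75,interpolation=2)[:,:,::-1]);print("side line angle",wl("side",im),"target -0.861")
E
python3 line.py s2b
python3 -m jog '[[[0,-3.55,0.76,0.05,0,0,0],[0,-3.55,0.76,0.05,0,0,0],[0,-3.55,0.76,0.05,0,0,0],[0,-3.55,0.76,0.05,0,0,0],[0,-3.55,0.76,0.05,0,0,0],[0,-3.55,0.76,0.05,0,0,0],[0,-1.4,0.3,0.02,0,0,0],[0,0,0,0,0,0,0]]]'
python3 go.py; python3 line.py s3
```

```text
side line angle (np.float64(-0.5730671385920847), np.float64(0.07570394346596611), np.int64(33)) target -0.861
clock: 7.3
tool_pos: [0.5982, -0.0672, 0.1014]
eef_rot: [0.602, 1.485, -0.602]
ft_force: [3.5, 0.7, -2.2]
finger_gap: -0.0001
t 7.3 p [ 0.5982 -0.0672  0.1014] x [ 0.001 -0.    -1.   ] yaw_y 0.8 F [ 3.53  0.74 -2.21] gap -0.0001 q6 0.57
side line angle (np.float64(-0.7397507626118671), np.float64(0.07773578532672518), np.int64(22)) target -0.861
```

View pics/s3.png

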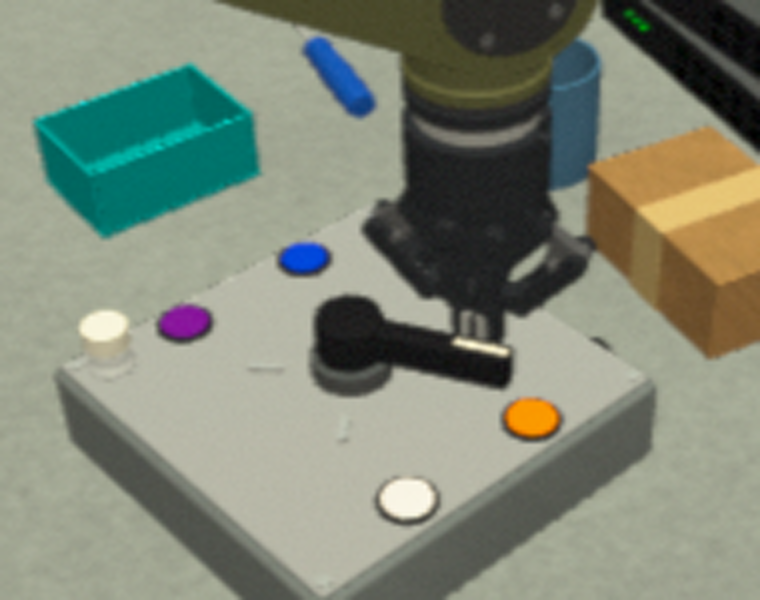

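White line now runs (453,342)–(508,352) in the crop, tip still short of the amber lamp at (532,418). I'll push 0.06 rad more, then retreat for an unobstructed measurement.

```bash
python3 -m jog '[[[0,-1.4,0.3,0.02,0,0,0],[0,-1.4,0.3,0.02,0,0,0],[0,-1.4,0.3,0.02,0,0,0],[0,0,0,0,0,0,0],[0,0,0,0,0,0,0]]]'; python3 go.py
python3 -m jog '[[[0,5,0,0,0,0,0],[0,15,0,0,0,0,0],[0,20,0,0,0,0,0],[-30,0,0,0,0,0,0],[-50,0,0,0,0,0,0],[-40,30,0,0,0,0,0],[0,50,0,0,0,0,0],[0,40,0,0,0,0,0]]]'
python3 -m jog '[[[0,0,0,0,0,0,0],[0,0,0,0,0,0,0]]]'; python3 go.py; python3 arm.py t4; python3 line.py s4
python3 - <<'E'
import cv2;t=cv2.imread('pics/t4.png');cv2.imwrite('pics/t4c.png',cv2.resize(t[150:290,200:345],None,fx=4,fy=4,interpolation=2))
E
```

```text
clock: 7.98
tool_pos: [0.5955, -0.0708, 0.1014]
eef_rot: [0.649, 1.472, -0.649]
ft_force: [2.8, -0.5, 0.4]
finger_gap: -0.0002
t 7.97 p [ 0.5955 -0.0708  0.1014] x [-0. -0. -1.] yaw_y 0.74 F [ 2.78 -0.47  0.35] gap -0.0002 q6 0.62
clock: 8.98
tool_pos: [0.7158, 0.0395, 0.2226]
eef_rot: [0.649, 1.47, -0.648]
ft_force: [0.7, -0.5, -0.2]
finger_gap: 0.0001
clock: 9.22
tool_pos: [0.7137, 0.0377, 0.2206]
eef_rot: [0.648, 1.473, -0.649]
ft_force: [0.4, 0.5, 0.6]
finger_gap: -0.0002
t 9.22 p [0.7137 0.0377 0.2206] x [-0.001 -0.    -1.   ] yaw_y 0.741 F [0.37 0.51 0.6 ] gap -0.0002 q6 0.81
arm world angle 1.525 px 462 target -0.861
side line angle (np.float64(-0.820369225914243), np.float64(0.07660924295070728), np.int64(20)) target -0.861
```

View pics/t4c.png

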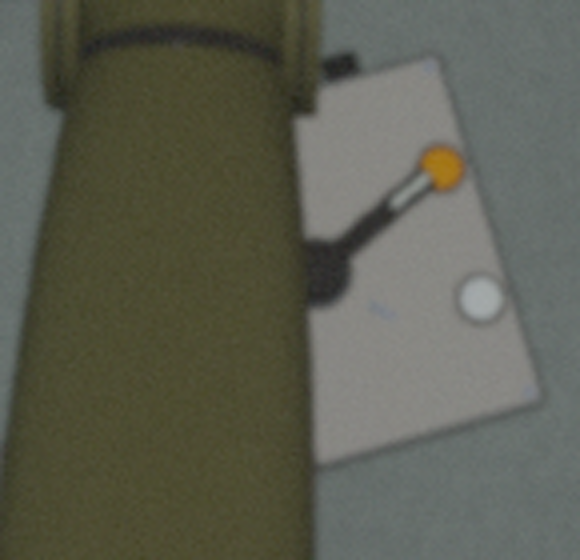

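Crop: the arm points nearly at amber, with the robot's link hiding only the left half. I'll refine the angle on the visible bar.

```bash
cat > ta.py <<'E'
import sys; from h import *
def bar(f):
    t=cv2.imread(f)[:,:,::-1].copy();g=cv2.cvtColor(t,cv2.COLOR_RGB2GRAY).astype(int);h=np.array([.5344,-.0290])
    for nm,m,lo,hi in(("dark",g<85,.03,.056),("line",g>125,.062,.092)):
        Y,X=np.nonzero(m);p=np.array([plane("top",q,.113)[:2] for q in zip(X,Y)])-h
        r=np.hypot(*p.T);a=np.arctan2(p[:,1],p[:,0]);k=(r>lo)&(r<hi)&(abs(a+.84)<.25)
        v=p[k].mean(0);print(nm,"angle",np.arctan2(v[1],v[0]).round(3),"std of angle",a[k].std().round(3),"n",k.sum(),"r",np.hypot(*v).round(4))
    v=plane("top",blob(t,(310,192),(8,120,90),(28,255,255))[0],.075)[:2]-h;print("amber",np.arctan2(v[1],v[0]).round(3),np.hypot(*v))
bar(sys.argv[1])
E
python3 ta.py pics/t4.png
```

```text
dark angle -0.861 std of angle 0.102 n 56 r 0.0424
line angle -0.817 std of angle 0.179 n 91 r 0.0774
amber -0.864 0.11116278598192887
```

```bash
cat > ta.py <<'E'
import sys; from h import *
g0=cv2.cvtColor(cv2.imread("pics/top0.png"),cv2.COLOR_BGR2GRAY)
# boss: dark disc after opening away the bar
m=(g0<80).astype(np.uint8);m[:,:255]=0;m[:,305:]=0;m[:195]=0;m[240:]=0
o=cv2.morphologyEx(m,cv2.MORPH_OPEN,cv2.getStructuringElement(cv2.MORPH_ELLIPSE,(11,11)));Y,X=np.nonzero(o)
c=np.array([X.mean(),Y.mean()]);h=plane("top",c,.112)[:2];print("boss px",c.round(2),"hub",h.round(4),"expected px",proj("top",[.5344,-.029,.112]).round(2))
def bar(f):
    t=cv2.imread(f)[:,:,::-1].copy();hsv=cv2.cvtColor(t,cv2.COLOR_RGB2HSV);g=cv2.cvtColor(t,cv2.COLOR_RGB2GRAY).astype(int)
    for nm,m,lo,hi in(("dark",g<80,.026,.06),("line",(g>140)&(hsv[...,1]<40),.062,.09)):
        Y,X=np.nonzero(m);p=np.array([plane("top",q,.113)[:2] for q in zip(X,Y)])
        for hh in(h,np.array([.5344,-.029])):
            q=p-hh;r=np.hypot(*q.T);a=np.arctan2(q[:,1],q[:,0]);k=(r>lo)&(r<hi)&(abs(a+.84)<.2)
            v=q[k].mean(0) if k.any() else [0,0];print(nm,"angle",np.arctan2(v[1],v[0]).round(3),"n",k.sum())
        P=p[k].mean(0); 
        if nm=="dark":D=P
        else: v=P-D;print("line-dark dir",np.arctan2(v[1],v[0]).round(3))
bar(sys.argv[1])
E
python3 ta.py pics/t4.png
```

```text
boss px [278.67 217.68] hub [ 0.5324 -0.0277] expected px [279.17 216.91]
dark angle -0.852 n 65
dark angle -0.864 n 67
line angle 0.0 n 0
line angle 0.0 n 0
line-dark dir nanta.py:14: RuntimeWarning: Mean of empty slice.
  P=p[k].mean(0);
  ret = um.true_divide(
```

```bash
cat > pol.py <<'E'
import sys; from h import *
def prof(n,im,hub,a0,w=.28):
    g=cv2.cvtColor(im,cv2.COLOR_BGR2GRAY).astype(np.float32);L=[]
    for r in np.arange(.032,.088,.004):
        aa=a0+np.linspace(-w,w,113)*(.06/r)**.5
        uv=np.array([proj(n,[hub[0]+r*np.cos(a),hub[1]+r*np.sin(a),.113]) for a in aa],np.float32)
        v=cv2.remap(g,uv[None,:,0],uv[None,:,1],cv2.INTER_LINEAR)[0]
        bg=np.percentile(v,85);k=np.nonzero(v<bg-22)[0]   # outer edges of the dark bar (the line lies between)
        if len(k)>3: L.append((r,(aa[k[0]]+aa[k[-1]])/2,aa[k[-1]]-aa[k[0]]))
    L=np.array(L);P=np.c_[hub[0]+L[:,0]*np.cos(L[:,1]),hub[1]+L[:,0]*np.sin(L[:,1])]
    vx,vy,*_=cv2.fitLine(P.astype(np.float32),cv2.DIST_HUBER,0,.001,.001).ravel();d=np.arctan2(vy,vx);d=d if abs(d-a0)<1 else np.arctan2(-vy,-vx)
    q=P.mean(0)-hub;print(n,"slope",round(float(d),3),"mean centre angle",L[:,1].mean().round(3),"outer half",L[len(L)//2:,1].mean().round(3),"width mm",(1e3*(L[:,0]*L[:,2])).round(0))
for f,a0 in zip(sys.argv[1::2],sys.argv[2::2]):
    prof("top",cv2.imread(f),np.array([.5344,-.029]),float(a0))
E
python3 pol.py pics/top0.png -0.1 pics/t4.png -0.84
```

```text
top slope -0.122 mean centre angle -0.119 outer half -0.12 width mm [16. 16. 17. 17. 17. 18. 18. 18. 18. 17. 18. 19. 18. 18.]
top slope -0.86 mean centre angle -0.864 outer half -0.861 width mm [16. 17. 17. 18. 18. 18. 18. 19. 18. 19. 18. 18. 19. 19.]
```

Clean profile fit: the arm is at -0.860 rad against amber at -0.861 to -0.864, and the bar width is consistent at 16–19 mm. The side figure of -0.820 came from only 20 pixels. The finger's contact geometry agrees with the top view: 19 mm offset, i.e. 8 + 11. The arm is left there; next the green button.

```bash
python3 go.py 0.557 -0.346 0.24
```

```text
t 9.32 p [0.7133 0.0368 0.2211] x [-0.001 -0.    -1.   ] yaw_y 0.739 F [ 0.29  0.01 -0.11] gap -0.0001 q6 0.81
tool shift mm [ -18.7 -373.5  177.5]
```

```bash
python3 -m jog '[[[-20,-20,9,0,0,0,0],[0,-50,24,0,0,0,0],[0,-50,24,0,0,0,0],[0,-50,24,0,0,0,0],[0,-50,24,0,0,0,0],[0,-50,24,0,0,0,0],[0,-50,24,0,0,0,0],[0,-50,22,0,0,0,0]]]'
python3 -m jog '[[[0,-3.5,2.5,0,0,0,0],[30,0,0,0,0,0,0],[40,0,0,0,0,0,0],[40,0,0,0,0,0,0],[20,0,0,0,0,0,0],[0,0,0,0,0,0,0],[0,0,0,0,0,0,0]]]'
python3 go.py 0.557 -0.346 0.072; python3 - <<'E'
from h import *
s=read_camera("side");cv2.imwrite("pics/s5.png",cv2.resize(s[224:384,225:415],None,fx=4,fy=3.75,interpolation=2)[:,:,::-1])
t=read_camera("top");cv2.imwrite("pics/t5.png",t[:,:,::-1])
E
python3 pol.py pics/t5.png -0.84
```

```text
clock: 10.32
tool_pos: [0.5563, -0.3446, 0.2438]
eef_rot: [0.65, 1.468, -0.651]
ft_force: [1.0, -0.4, -0.7]
finger_gap: -0.0002
clock: 11.2
tool_pos: [0.5587, -0.3465, 0.1138]
eef_rot: [0.648, 1.468, -0.649]
ft_force: [0.3, -0.5, -0.3]
finger_gap: 0.0
t 11.2 p [ 0.5587 -0.3465  0.1138] x [ 0.003 -0.002 -1.   ] yaw_y 0.74 F [ 0.3  -0.54 -0.34] gap 0.0 q6 0.19
tool shift mm [41.8 -0.9 -1.6]
top slope -0.86 mean centre angle -0.865 outer half -0.862 width mm [16. 16. 17. 18. 18. 18. 19. 18. 19. 18. 18. 18. 18. 19.]
```

View pics/s5.png

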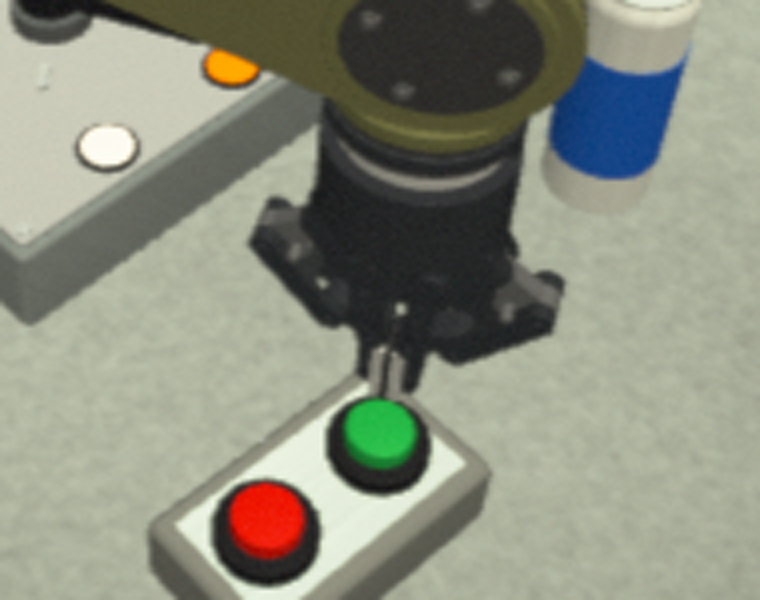

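The finger is right above green (crop (381,435)), red (266,520) is well clear, and the top view confirms the arm is still at -0.860. Press in steps.

```bash
python3 -m jog '[[[15,-0.5,-1,0,0,0,0],[15,0,0,0,0,0,0],[6,0,0,0,0,0,0],[2,0,0,0,0,0,0],[0,0,0,0,0,0,0]]]'
python3 -m jog '[[[1.5,0,0,0,0,0,0],[1.5,0,0,0,0,0,0],[1,0,0,0,0,0,0],[0,0,0,0,0,0,0]]]'
python3 -m jog '[[[1,0,0,0,0,0,0],[1,0,0,0,0,0,0],[1,0,0,0,0,0,0],[0,0,0,0,0,0,0]]]'
```

```text
clock: 11.92
tool_pos: [0.5563, -0.3452, 0.0735]
eef_rot: [0.649, 1.472, -0.649]
ft_force: [-1.6, 1.8, 4.6]
finger_gap: 0.0002
clock: 12.42
tool_pos: [0.5569, -0.3455, 0.0719]
eef_rot: [0.649, 1.471, -0.649]
ft_force: [-6.6, 4.3, 13.8]
finger_gap: -0.0002
clock: 12.92
tool_pos: [0.557, -0.3456, 0.0717]
eef_rot: [0.649, 1.472, -0.649]
ft_force: [-12.0, 7.6, 26.1]
finger_gap: -0.0
```

```bash
python3 - <<'E'
from h import *
s=read_camera("side");cv2.imwrite("pics/s6.png",cv2.resize(s[290:384,260:372],None,fx=7,fy=6.3,interpolation=2)[:,:,::-1])
E
for i in 1; do python3 -m jog '[[[-3,0,0,0,0,0,0],[0,0,0,0,0,0,0]]]'; done
python3 -m jog '[[[-2,0,0,0,0,0,0],[0,0,0,0,0,0,0]]]'
python3 -m jog '[[[-2,0,0,0,0,0,0],[0,0,0,0,0,0,0]]]'
python3 -m jog '[[[-2,0,0,0,0,0,0],[0,0,0,0,0,0,0]]]'
python3 -m jog '[[[-2,0,0,0,0,0,0],[0,0,0,0,0,0,0]]]'
```

```text
clock: 13.22
tool_pos: [0.5572, -0.3457, 0.072]
eef_rot: [0.649, 1.47, -0.649]
ft_force: [-5.0, 4.1, 12.2]
finger_gap: -0.0001
clock: 13.48
tool_pos: [0.5571, -0.3457, 0.0722]
eef_rot: [0.649, 1.47, -0.649]
ft_force: [-0.8, 1.5, 4.4]
finger_gap: -0.0002
clock: 13.72
tool_pos: [0.5571, -0.3457, 0.0737]
eef_rot: [0.649, 1.47, -0.649]
ft_force: [0.2, 1.4, 4.1]
finger_gap: -0.0003
clock: 13.98
tool_pos: [0.557, -0.3456, 0.0756]
eef_rot: [0.649, 1.47, -0.649]
ft_force: [2.3, -0.6, 3.1]
finger_gap: 0.0002
clock: 14.22
tool_pos: [0.5564, -0.3453, 0.0772]
eef_rot: [0.649, 1.472, -0.649]
ft_force: [1.9, -1.0, 2.1]
finger_gap: 0.0001
```

View pics/s6.png

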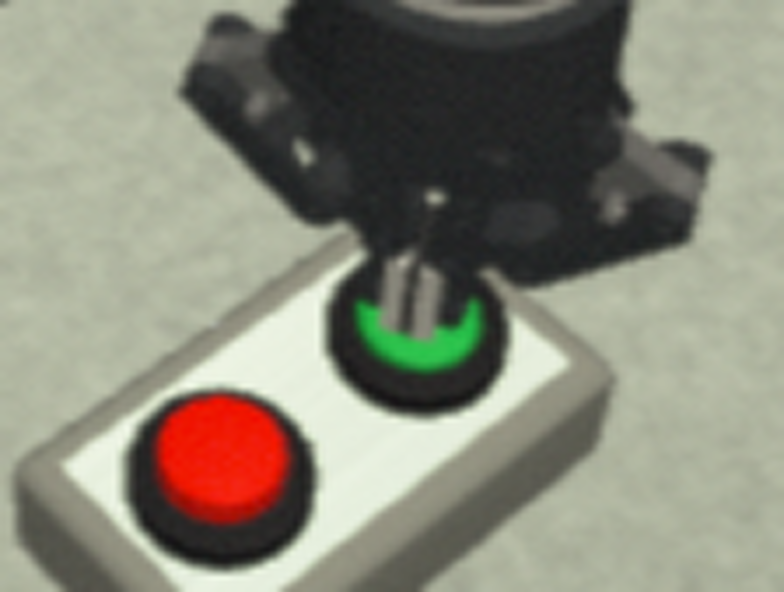

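Picture: the green cap is sunk flush with its ring (420,330), while red stands proud. On release I'll find the height at which contact ends, which gives the travel.

```bash
python3 -m jog '[[[-0.7,0,0,0,0,0,0],[0,0,0,0,0,0,0],[0,0,0,0,0,0,0]]]'
python3 -m jog '[[[-0.7,0,0,0,0,0,0],[0,0,0,0,0,0,0],[0,0,0,0,0,0,0]]]'
python3 -m jog '[[[-1,0,0,0,0,0,0],[0,0,0,0,0,0,0],[0,0,0,0,0,0,0]]]'
python3 -m jog '[[[-1.5,0,0,0,0,0,0],[0,0,0,0,0,0,0],[0,0,0,0,0,0,0]]]'
```

```text
clock: 14.6
tool_pos: [0.5563, -0.3452, 0.0778]
eef_rot: [0.649, 1.472, -0.649]
ft_force: [0.6, -0.1, 1.0]
finger_gap: -0.0
clock: 14.98
tool_pos: [0.5562, -0.345, 0.0782]
eef_rot: [0.65, 1.473, -0.649]
ft_force: [0.6, 0.4, 0.5]
finger_gap: -0.0001
clock: 15.35
tool_pos: [0.5566, -0.3453, 0.0797]
eef_rot: [0.649, 1.472, -0.649]
ft_force: [0.4, -0.9, -0.1]
finger_gap: -0.0001
clock: 15.72
tool_pos: [0.5566, -0.3453, 0.0813]
eef_rot: [0.649, 1.471, -0.649]
ft_force: [-0.1, -0.6, 0.7]
finger_gap: 0.0001
```

Contact ended at about 0.0778, with the stop at 0.0717–0.072, so the travel was about 6 mm: a full press. Retreat and check.

```bash
python3 -m jog '[[[-15,0,0,0,0,0,0],[-40,0,0,0,0,0,0],[-50,0,0,0,0,0,0],[-40,0,0,0,0,0,0],[0,-50,0,0,0,0,0],[0,-50,0,0,0,0,0],[0,-30,0,0,0,0,0],[0,0,0,0,0,0,0]]]'
python3 -m jog '[[[0,0,0,0,0,0,0],[0,0,0,0,0,0,0]]]'
python3 - <<'E'
from h import *
s=read_camera("side");cv2.imwrite("pics/s7.png",s[:,:,::-1]);t=read_camera("top");cv2.imwrite("pics/t7.png",t[:,:,::-1])
E
python3 pol.py pics/t7.png -0.84
```

```text
clock: 16.73
tool_pos: [0.4593, -0.4344, 0.2276]
eef_rot: [0.651, 1.469, -0.652]
ft_force: [0.2, 0.0, 0.2]
finger_gap: 0.0004
clock: 16.98
tool_pos: [0.4614, -0.4322, 0.2265]
eef_rot: [0.648, 1.471, -0.648]
ft_force: [-0.6, 0.9, -0.8]
finger_gap: -0.0
top slope -0.857 mean centre angle -0.864 outer half -0.863 width mm [16. 16. 17. 17. 18. 18. 18. 18. 19. 18. 18. 18. 18. 18.]
```

View pics/s7.png

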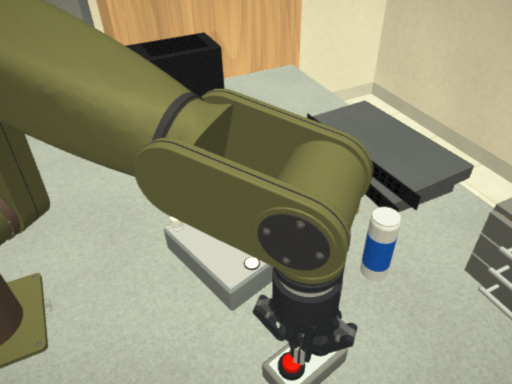

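The side view is now mostly blocked by the arm, but the gripper hangs clear, 0.2 m up. The top view still gives the arm at -0.857 to -0.864, on amber. Handing in.

```bash
python3 -c "
from station import *
print(hand_in(), state()['clock'])"
```

```text
the job is handed in; nothing more can be done
the job is handed in; nothing more can be done
```

With the gripper shut and used as one finger, I pushed the black arm clockwise until it pointed at the amber lamp. I then pressed the green button and let it spring back, and handed the job in at about 17 s of the 54 s allowed.

**Checks that agreed**
- **Arm angle:** the top view read -0.857 to -0.865 rad after the push, just before the button press and at the end. Amber lies at -0.861 to -0.864 rad. The finger's position at the end of the push agrees with this.
- **Green button:** it hit a hard stop 6 mm below the point where contact ended on release. The picture at the bottom showed it sunk flush with its ring. The force peaked at about 26 N upward (about 30 N in all), against the stop.
- **Red button:** it stood proud in the picture taken while green was down, and the finger was never over it while low.

**Checks that disagreed or were not made**
- **Side-camera angle:** it gave -0.820 rad for the arm, from only 20 white-line pixels. I trusted the top view instead.
- **Green's return:** I know it only from the spring force fading as the finger rose; the last side picture was blocked by the robot.
- **Loose things:** I did not re-measure them after the start. The planned path kept clear of them, and no unexpected force showed up.

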